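Ring-test the fired pots

TASK

Check the three fired planter pots for cracks by tapping each on the outside of its side wall, below the rim, with the fingers: the smallest pot first, then the middle-sized one, then the largest. Tap lightly, so that each pot stays standing where it is (shifted by no more than about a finger's width), do not lift any, and leave the mug, the jar and the kiln post alone.

Things in the scene. Friction and masses are not known exactly. Their poses are not given: they have to be found in the camera images.
- small_pot_center (a point): centre (on the axis, half-way up) of the small fired clay planter pot: open-topped, round, nearly straight wall 6 mm thick, outside diameter 68 mm over its upper half and 63 mm at the foot, 55 mm tall, standing loose on the kiln shelf, z up; about 0.22 kg, so it slides under a few newtons
- middle_pot_center (a point): centre (on the axis, half-way up) of the middle fired clay planter pot: open-topped, round, nearly straight wall 6 mm thick, outside diameter 96 mm over its upper half and 88 mm at the foot, 78 mm tall, standing loose on the kiln shelf, z up; about 0.42 kg, so it slides under a few newtons
- large_pot_center (a point): centre (on the axis, half-way up) of the large fired clay planter pot: open-topped, round, nearly straight wall 6 mm thick, outside diameter 128 mm over its upper half and 118 mm at the foot, 100 mm tall, standing loose on the kiln shelf, z up; about 0.75 kg, so it slides under a few newtons
- small_pot: the small planter pot itself; origin at the centre of its underside, z up
- middle_pot: the middle planter pot itself; origin at the centre of its underside, z up
- large_pot: the large planter pot itself; origin at the centre of its underside, z up
- kiln_shelf: fixed flat pale slab, 440 x 740 x 18 mm, on which everything stands; origin at the centre of its underside, z up, so its top is 18 mm above the table; long side along its y
- mug_center (a point): bystander: centre, half-way up, of a white mug 72 mm across and 85 mm tall with a handle, standing loose on the kiln shelf
- glaze_jar_center (a point): bystander: centre, half-way up, of a grey closed jar 60 mm across and 85 mm tall, standing loose on the kiln shelf
- kiln_post_center (a point): bystander: centre, half-way up, of a pale upright solid cylinder (kiln post) 32 mm across and 60 mm tall, standing loose on the kiln shelf
Things that resemble listed ones, but are neither listed nor needed, are in the scene too. What is shaped like the middle_pot but yellow is not meant.

How it is judged:
On the way, in this order (a step that is already met when the one before it is completed fails the run):
1. the fingers, outside the pot and reaching below its rim, tap the smallest pot, the other two not yet shifted by 2 mm (contact force between the fingers and small_pot above 0.5 N and horizontal distance between the grasp point and small_pot above 0.034 m and z of the grasp point in the frame of small_pot below 0.071 m and distance of each of middle_pot_center, large_pot_center from where it was at the start of the episode below 0.002 m).
2. then, in the same way, the fingers tap the middle-sized pot, the largest not yet shifted by 2 mm (contact force between the fingers and middle_pot above 0.5 N and horizontal distance between the grasp point and middle_pot above 0.048 m and z of the grasp point in the frame of middle_pot below 0.094 m and distance of large_pot_center from where it was at the start of the episode below 0.002 m).
3. then, in the same way, the fingers tap the largest pot (contact force between the fingers and large_pot above 0.5 N and horizontal distance between the grasp point and large_pot above 0.064 m and z of the grasp point in the frame of large_pot below 0.116 m).
At the end, for the whole second after the job is handed in: each pot stands upright (within 0.05 rad) and at rest within 20 mm of where it began, and the mug, jar and kiln post are within 10 mm of where they began (distance of each of small_pot_center, middle_pot_center, large_pot_center from where it was at the start of the episode below 0.02 m and angle between each of small_pot, middle_pot, large_pot's own z axis and vertical below 0.05 rad and linear speed of each of small_pot, middle_pot, large_pot below 0.02 m/s and distance of each of mug_center, glaze_jar_center, kiln_post_center from where it was at the start of the episode below 0.01 m); the robot touches nothing.
It fails at once if a pot is struck or pressed with more than 20 N (contact force between any of the fingers, the arm and small_pot above 20 N or contact force between any of the fingers, the arm and middle_pot above 20 N or contact force between any of the fingers, the arm and large_pot above 20 N).
It fails at once if a pot is shoved or carried more than 20 mm (distance of any of small_pot_center, middle_pot_center, large_pot_center from where it was at the start of the episode above 0.02 m).
It fails at once if a pot is lifted by more than 8 mm (z of any of small_pot, middle_pot, large_pot in the frame of kiln_shelf above 0.026 m).
It fails at once if a pot is tipped by more than 0.25 rad (angle between any of small_pot, middle_pot, large_pot's own z axis and vertical above 0.25 rad).
It fails at once if the mug, jar or kiln post is moved by more than 10 mm (distance of any of mug_center, glaze_jar_center, kiln_post_center from where it was at the start of the episode above 0.01 m).
It also fails if it takes over 54 s, if anything falls off the work surface, if the arm or the gripper's body presses on something with over 40 N, if the wrist force passes 120 N, or if a joint passes its speed limit or range.

ROBOT

A 6-joint arm with a two-finger parallel gripper is mounted at the origin on the work surface. World frame = base frame: x ahead of the robot, y to its left, z up, the work surface at z = 0. Lengths are in m, angles in rad, forces in N, time in s.
With the tool pointing down it reaches from about 0.3 to 0.875 m from the base axis. Payload 6.4 kg.
Tool frame: the origin (TCP) lies midway between the tips of the shut fingers; the grasp point (between the pads) lies ctrl.grip_depth behind it (ctrl.grip_depth is the distance from the TCP to the grasp point, in m); x points along the fingers, y is the direction in which the jaws open and shut, and the axes are right-handed (so a half turn about x gives the same grasp; the last joint's range is limited). The gripper opens to 85 mm and grips with 20 to 120 N. Pads are 22 mm wide; open, the fingers measure 114 mm over their backs; the gripper's body (76 mm by 85 mm) begins 54 mm behind the grasp point. The pads swing forward as they close: fully open they stand 13 mm farther back than shut.
Start: joints at [-0.206, 0.181, 1.607, -0, 1.354, -0.206], TCP at [0.575, 0, 0.231] pointing down, gripper open.
Joint ranges: [-2.99, 2.99], [-0.89, 2.07], [0.3, 2.58], [-1.14, 4.28], [0, 2.63], [-3.12, 3.12]. Speed limits (rad/s): [2.57, 2.57, 3.01, 3.14, 3.14, 3.14].

INTERFACE

Orientations are given as a unit quaternion [w, x, y, z].
In Python, from bench import ctrl gives the robot as it stands.
- The arm moves only by the shell command python3 -m creep 'ROWS'. ROWS is text: rows parted by semicolons, each of 7 numbers parted by spaces: the opening, from 0 (shut) to 1 (fully open), then the shift along the tool's x, y, z in cm, then the turn, a rotation vector about the tool's x, y, z in rad. In form: claw x y z ax ay az; .... A call has 1 to 10 rows; each row shifts and turns the pose as measured when the row begins, along the tool's axes as they then stand; what a row does not reach is not made up. A row lasts 1/8 s, in which the tool goes at most 62.5 mm and 10.7 degrees, less where a joint would pass 70% of its speed; a pose out of reach is approached as far as the arm can. A call with a gripper value outside its range is refused whole. The fingers move at their own pace and stop on an object; the grip force is fixed at half the most. Time passes only in rows, so rows that do not move let the fingers close. It gives the time, the measured TCP pose, the force and the opening at its end, in the units of the state.
- ctrl.get_obs(): the state, without advancing time (a new reading comes with each control period).
- ctrl.camera(name): name is "scene" or "side" or "wrist"; returns (picture, depth): 480x640x3 uint8, blue, green, red; 480x640 float32, m along the optical axis (not along the pixel's ray), 0 where there is no reading.
- ctrl.calibration(name): a dict with "mtx" (3x3 intrinsics, pixels), "R" (3x3) and "t" (3): a world point X has camera coordinates R X + t; the wrist camera has in their place "tool_from_camera" (4x4, takes a point from camera to tool coordinates, whose origin is the TCP and whose axes are the tool frame's). Camera axes: x right, y down, z forward; pixel columns grow to the right and rows downward; lengths in m; the calibration is good to about 2 mm. The wrist camera is an equidistant fisheye: a pixel r from the principal point sees the ray r / f radians off the axis. A picture is of the moment at which its call begins: read the wrist's pose just before it. calibration takes no time and is no camera call.
- ctrl.hand_in(): hands the job in, once; it reports no verdict.
Trained networks look in the newest picture that a camera, given by its name, has taken for a name from the list of things; names that differ only in an ending like _2 or _b are one class to them, and where a whole thing is asked for, a point or a joint stands for the part that bears it (a point fixed in the world has none). Each returns a list of dicts, best first, with "confidence" (0 to 1); they miss things now and then, are a little off and sometimes report something else, mostly with a low value. They report only what shows in the picture. A call takes as long as a camera call. They do not tell look-alikes from the thing itself.
- ctrl.find_in(query, camera): "rect" ([left, top, right, bottom] in pixels, round what is visible of it).
The state is a dict: "time_s": time; "q": joint angles; "dq": joint speeds; "joint_efforts": joint torques, N m; "eef_pos": TCP position; "eef_rot": TCP orientation; "wrist_force": force on the tool from outside, world axes, zero at the start; "torque": the same for the moment, N m; "opening": opening from 0.0 (shut) to 1.0 (fully open).
Only numpy, scipy, OpenCV 4.12 (cv2) and the standard library are available. Lean on these libraries where they do the work, as an engineer would, in place of code of your own. Each camera call takes 0.05 s, during which the arm holds its last target.

## Working session

There is one attempt and no reset: what is moved stays moved. The work goes in short steps, Python scripts to look and compute and a shell command to move; the robot and the scene stay as the last step left them, time stands still between calls to the robot, and variables do not carry over. Pictures are saved under pics/ and viewed, and the job is handed in when it is done.

```bash
ls; mkdir -p pics
python3 - <<'E'
from bench import ctrl
import cv2
print(ctrl.get_obs(), ctrl.grip_depth)
for n in("scene","side"):
    p,d=ctrl.camera(n); cv2.imwrite(f"pics/{n}0.png",p)
    c=ctrl.calibration(n); print(n,c)
E
```

```text
pics
{'time_s': 0.0, 'q': array([-2.06319468e-01,  1.81541789e-01,  1.60799676e+00, -5.20870736e-06,
        1.35380991e+00, -2.06327494e-01]), 'dq': array([ 0.00148106,  0.00027801,  0.00025334,  0.00094453, -0.00086162,
       -0.00126778]), 'joint_efforts': array([ 3.41415571e-04, -4.44869328e+01, -3.51340663e+01, -2.51131587e-04,
        9.11703974e-03,  3.43231875e-05]), 'eef_pos': array([5.74449580e-01, 1.19855611e-04, 2.30389176e-01]), 'eef_rot': array([ 0.49948351,  0.4996563 ,  0.50052068, -0.50033874]), 'wrist_force': array([-0.54574867,  0.53436119, -0.5956549 ]), 'torque': array([ 0.04126263, -0.00737129, -0.0074213 ]), 'opening': 0.9989018328100058} 0.0187
scene {'mtx': array([[487.52280755,   0.        , 318.69103221],
       [  0.        , 487.52280755, 247.16383202],
       [  0.        ,   0.        ,   1.        ]]), 'R': array([[ 0.54933678,  0.83559808,  0.00222485],
       [ 0.56402903, -0.36883542, -0.73880423],
       [-0.61652279,  0.40710722, -0.67391644]]), 't': array([-0.19756504, -0.30174174,  1.55096075])}
side {'mtx': array([[538.31303206,   0.        , 324.93716896],
       [  0.        , 538.31303206, 240.98451751],
       [  0.        ,   0.        ,   1.        ]]), 'R': array([[ 0.73411093, -0.67877566,  0.01856721],
       [-0.45962973, -0.51685531, -0.72221956],
       [ 0.49982163,  0.52165523, -0.69141461]]), 't': array([-0.47797612,  0.2522924 ,  0.98911271])}
```

View pics/scene0.png

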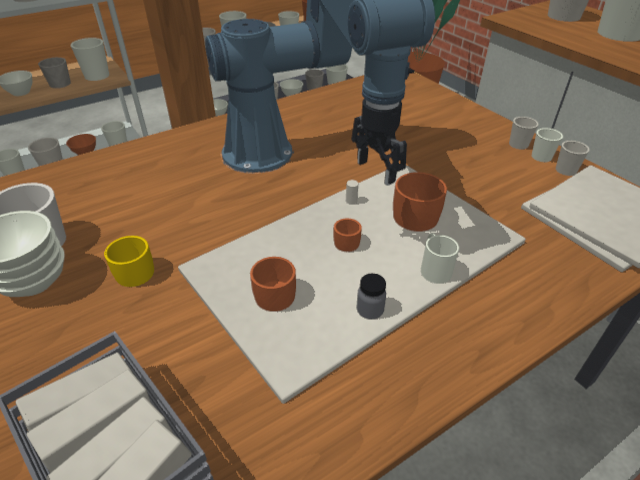

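View pics/side0.png

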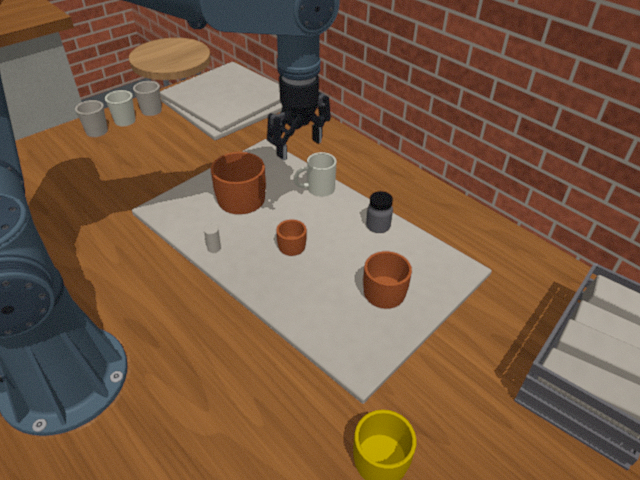

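Both views show the red pots clearly. In the scene view the small one is at (347,235), the middle at (273,283) and the large at (419,202). The mug is at (440,258), the jar at (371,296) and the post at (352,191). The yellow pot is off the shelf. Next I measure positions from detections and depth.

```bash
cat > h.py <<'E'
import numpy as np, cv2
from scipy.optimize import least_squares
from bench import ctrl
def cloud(n,p,d,rect):
    c=ctrl.calibration(n);K=c["mtx"];l,t,r,b=[int(round(v)) for v in rect]
    l,t=max(l-3,0),max(t-3,0);r,b=min(r+4,640),min(b+4,480)
    v,u=np.mgrid[t:b,l:r];z=d[t:b,l:r].astype(float);m=z>0
    X=np.stack([(u-K[0,2])/K[0,0]*z,(v-K[1,2])/K[1,1]*z,z],-1)[m]
    return (X-c["t"])@c["R"],p[t:b,l:r][m]
E
python3 - <<'E'
from h import *
H=dict(small_pot_center=(.055,.034),middle_pot_center=(.078,.048),large_pot_center=(.1,.064),mug_center=(.085,.036),glaze_jar_center=(.085,.03),kiln_post_center=(.06,.016))
for n in("scene","side"):
    p,d=ctrl.camera(n)
    for q,(h,r) in H.items():
        L=ctrl.find_in(q,n)
        for o in L[:3]:
            X,c=cloud(n,p,d,o["rect"])
            k=(X[:,2]>.024)&(X[:,2]<.018+h+.006)
            X=X[k]
            if len(X)<20: print(n,q,o,'few');continue
            m=X.mean(0)
            # outer wall fit: robust circle known radius on all points >; plus min enclosing of points
            (cx,cy),rr=cv2.minEnclosingCircle(X[X[:,2]>.018+h*.6][:,:2].astype(np.float32))
            f=least_squares(lambda s:np.hypot(X[:,0]-s[0],X[:,1]-s[1])-r+ (0),m[:2],loss='soft_l1',f_scale=.002)
            print(n,q,[int(v) for v in o["rect"]],round(o["confidence"],2),'fit',f.x.round(4),'mec',round(cx,4),round(cy,4),round(rr,4),'ztop',np.percentile(X[:,2],98).round(4),len(X))
E
```

```text
scene small_pot_center [335, 220, 363, 254] 0.89 fit [ 0.5255 -0.028 ] mec 0.5249 -0.0278 0.0359 ztop 0.0728 779
scene middle_pot_center [106, 237, 156, 289] 0.78 fit [ 0.3225 -0.4951] mec 0.3221 -0.4945 0.05 ztop 0.0781 1581
scene large_pot_center [391, 171, 446, 233] 0.78 fit [0.5399 0.184 ] mec 0.5892 0.1603 0.1201 ztop 0.1173 2590
scene mug_center [420, 234, 457, 282] 0.82 fit [0.7197 0.0873] mec 0.7058 0.0896 0.0512 ztop 0.1026 1390
scene glaze_jar_center [356, 277, 385, 320] 0.87 fit [ 0.7219 -0.1069] mec 0.7259 -0.1107 0.0292 ztop 0.1035 1106
scene kiln_post_center [345, 181, 356, 205] 0.69 fit [0.3894 0.0862] mec 0.3908 0.0856 0.0183 ztop 0.0792 248
side small_pot_center [277, 218, 308, 257] 0.55 fit [ 0.5218 -0.0267] mec 0.5218 -0.0268 0.0355 ztop 0.0754 926
side middle_pot_center [362, 248, 409, 308] 0.75 fit [ 0.5756 -0.2613] mec 0.578 -0.2606 0.0506 ztop 0.0976 2273
side middle_pot_center [356, 410, 414, 480] 0.6 fit [ 0.3163 -0.4951] mec 0.3181 -0.4932 0.0489 ztop 0.0797 2359
side large_pot_center [209, 148, 268, 216] 0.73 fit [0.5367 0.1859] mec 0.5374 0.1861 0.0672 ztop 0.1199 2870
side mug_center [292, 153, 336, 196] 0.56 fit [0.716  0.0906] mec 0.7004 0.0968 0.0538 ztop 0.1045 1242
side glaze_jar_center [363, 191, 394, 232] 0.67 fit [ 0.7242 -0.105 ] mec 0.7211 -0.1087 0.0308 ztop 0.1057 940
side kiln_post_center [205, 224, 222, 251] 0.93 fit [0.389  0.0877] mec 0.3893 0.0854 0.0182 ztop 0.0806 372
```

Small pot is at about (0.5235, -0.027), middle at (0.577, -0.261) and large at (0.538, 0.185). For the middle pot, the scene network reported only the yellow look-alike, so I use the red one from the side view. Tool axes: x is down, y is world +x, and z is world -y. The plan is to shut the fingers, tap small going +y from the gap at y≈-0.10, then tap middle going -y, then large going +y.

```bash
python3 -m creep '0 0 -1.7 3.3 0 0 0;0 0 -1.7 3.3 0 0 0;0 0 -1.7 3.4 0 0 0;0 0 0 0 0 0 0;0 0 0 0 0 0 0;0 0 0 0 0 0 0;0 0 0 0 0 0 0;0 0 0 0 0 0 0'
```

```text
time_s: 1.8
eef_pos: [0.5241, -0.0999, 0.2315]
eef_rot: [0.501, 0.499, 0.501, -0.498]
wrist_force: [-0.8, -0.4, -0.5]
opening: 0.002
```

```bash
python3 -m creep '0 4 0 0 0 0 0;0 4 0 0 0 0 0;0 4 0 0 0 0 0;0 4 0 0 0 0 0;0 2.5 0 0 0 0 0;0 0 0 0 0 0 0;0 0 0 0 0 0 0'
python3 - <<'E'
from h import *
p,d=ctrl.camera("side"); cv2.imwrite("pics/side1.png",p)
for i in range(1):print(ctrl.get_obs()["wrist_force"])
E
```

```text
time_s: 2.68
eef_pos: [0.5278, -0.0986, 0.0437]
eef_rot: [0.504, 0.499, 0.5, -0.497]
wrist_force: [0.4, -0.3, 0.7]
opening: -0.002
[-0.05123852 -0.91032236  0.32233324]
```

View pics/side1.png

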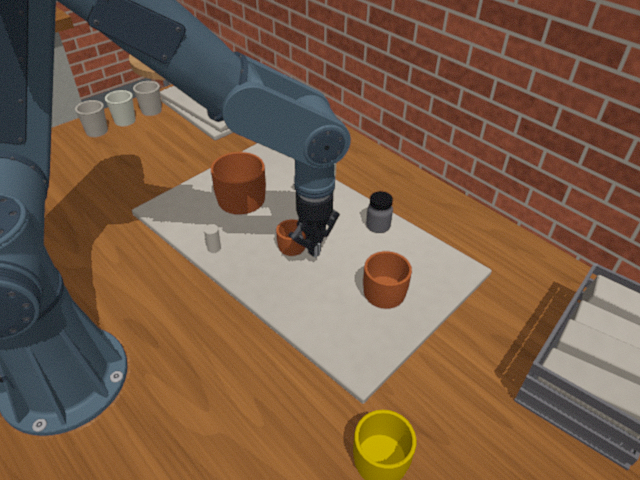

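The shut fingers are at about (316,248) in the side view, just beside the small pot at (291,237) and clear of it. I creep in from here.

```bash
python3 -m creep '0 0 -0.4 -0.7 0 0 0;0 0 0 -0.7 0 0 0;0 0 0 -0.4 0 0 0;0 0 0 0 0 0 0;0 0 0 0 0 0 0'; for i in 1 ; do python3 -m creep '0 0 0 -0.2 0 0 0;0 0 0 -0.2 0 0 0'; done
```

```text
time_s: 3.35
eef_pos: [0.5255, -0.0797, 0.0472]
eef_rot: [0.506, 0.5, 0.498, -0.496]
wrist_force: [0.2, -0.8, -0.4]
opening: 0.004
time_s: 3.6
eef_pos: [0.5255, -0.0758, 0.0471]
eef_rot: [0.506, 0.5, 0.498, -0.496]
wrist_force: [-0.9, 0.1, -0.3]
opening: -0.001
```

```bash
python3 -m creep '0 0 0 -0.2 0 0 0;0 0 0 -0.2 0 0 0'; python3 -m creep '0 0 0 -0.2 0 0 0'
```

```text
time_s: 3.85
eef_pos: [0.5254, -0.0716, 0.0469]
eef_rot: [0.506, 0.5, 0.498, -0.496]
wrist_force: [0.2, -0.7, 0.0]
opening: -0.002
time_s: 3.98
eef_pos: [0.5257, -0.0698, 0.0471]
eef_rot: [0.506, 0.5, 0.498, -0.496]
wrist_force: [0.5, -1.5, 0.7]
opening: 0.002
```

```bash
python3 -m creep '0 0 0 -0.2 0 0 0'; python3 -m creep '0 0 0 -0.2 0 0 0'
python3 - <<'E'
from h import *
for n,col in (("scene",0),("side",0)):
    p,d=ctrl.camera(n)
    print(ctrl.get_obs()["wrist_force"])
    L=ctrl.find_in("small_pot_center",n)
    for o in L[:2]: print(n,[round(v,1) for v in o["rect"]],round(o["confidence"],2))
    cv2.imwrite(f"pics/{n}2.png",cv2.resize(p[180:300,250:410],None,fx=5,fy=5))
E
```

```text
time_s: 4.1
eef_pos: [0.5258, -0.0679, 0.0472]
eef_rot: [0.506, 0.5, 0.498, -0.496]
wrist_force: [0.8, -1.5, 0.0]
opening: 0.001
time_s: 4.22
eef_pos: [0.5259, -0.0659, 0.0473]
eef_rot: [0.506, 0.5, 0.498, -0.496]
wrist_force: [0.6, -1.2, 0.1]
opening: -0.001
[ 0.22369162 -1.81914112  0.15459195]
scene [356.2, 276.4, 382.2, 317.9] 0.41
[ 1.43121259 -0.09756711 -0.0565164 ]
side [272.3, 219.3, 303.8, 256.6] 0.74
```

View pics/scene2.png

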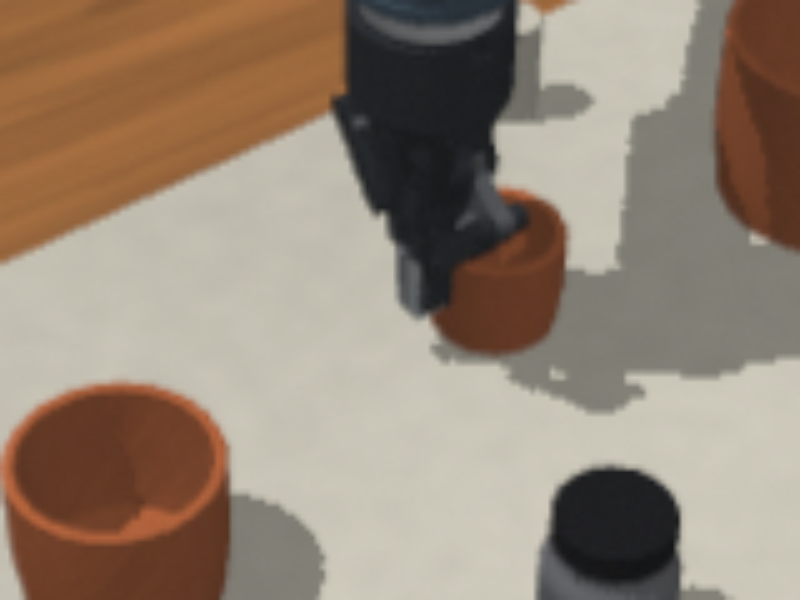

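View pics/side2.png

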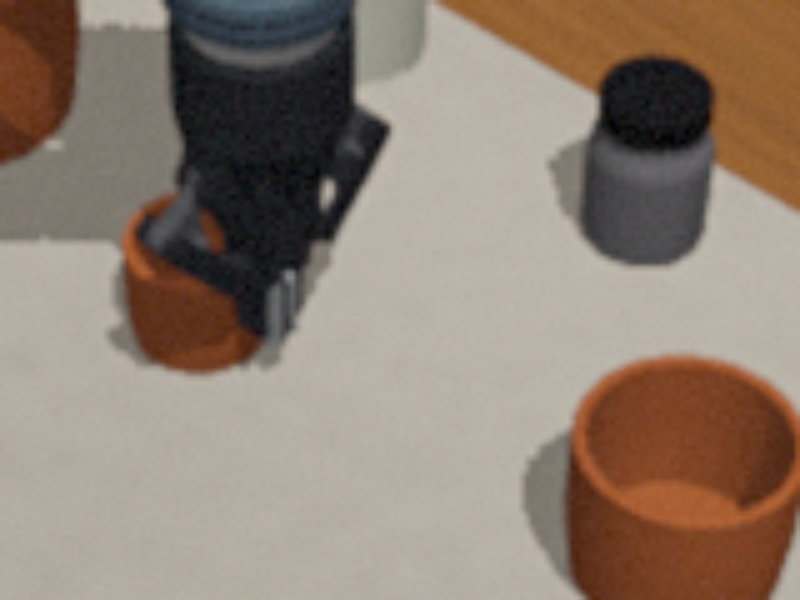

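The wrist force turned to about -1.5 N in y from y≈-0.070, as predicted. The side detection of the small pot moved about 5 px, which is a 4–5 mm slide, so contact is made. I back off and repeat the tap with only the pad tips below the rim. That makes sure the pads touched the wall, not a linkage.

```bash
python3 -m creep '0 0 0 0.6 0 0 0;0 0 0 0.4 0 0 0;0 -1.0 0 0 0 0 0;0 0 -0.2 0 0 0 0;0 0 0 0 0 0 0'; python3 -m creep '0 0 0 -0.3 0 0 0;0 0 0 -0.3 0 0 0;0 0 0 -0.2 0 0 0;0 0 0 -0.2 0 0 0;0 0 0 -0.1 0 0 0'; python3 -m creep '0 0 0 -0.1 0 0 0'
```

```text
time_s: 5.05
eef_pos: [0.5232, -0.0762, 0.0578]
eef_rot: [0.506, 0.5, 0.498, -0.496]
wrist_force: [-0.6, 0.4, 0.9]
opening: -0.003
time_s: 5.68
eef_pos: [0.5232, -0.0644, 0.0577]
eef_rot: [0.506, 0.5, 0.498, -0.496]
wrist_force: [0.9, -2.1, 0.5]
opening: -0.001
time_s: 5.8
eef_pos: [0.5234, -0.0636, 0.0578]
eef_rot: [0.506, 0.5, 0.498, -0.496]
wrist_force: [0.9, -2.7, 0.8]
opening: 0.002
```

```bash
python3 -m creep '0 0 0 0.8 0 0 0;0 0 0 0.8 0 0 0;0 -3 0 0.5 0 0 0;0 -4 0 0 0 0 0;0 0 2.7 3.2 0 0 0;0 0 2.7 3.2 0 0 0;0 0 0 1.6 0 0 0;0 0 0 0 0 0 0;0 0 0 0 0 0 0'
```

```text
time_s: 6.92
eef_pos: [0.5757, -0.1687, 0.1296]
eef_rot: [0.504, 0.5, 0.499, -0.497]
wrist_force: [-0.2, 0.9, 0.3]
opening: 0.002
```

Run:
```python
from h import *
p,d=ctrl.camera("scene")
cv2.imwrite("pics/scene3.png",p)
r=[250,255,298,308]
X,c=cloud("scene",p,d,r); k=(X[:,2]>.05)&(X[:,2]<.102); X=X[k]
f=least_squares(lambda s:np.hypot(X[:,0]-s[0],X[:,1]-s[1])-.048,X.mean(0)[:2],loss='soft_l1',f_scale=.002)
print(f.x,cv2.minEnclosingCircle(X[X[:,2]>.08][:,:2].astype(np.float32)))
L=ctrl.find_in("small_pot_center","scene"); print(L[:1])
```

```text
[ 0.58161642 -0.26236677] ((0.5809499025344849, -0.2606372535228729), 0.04945380985736847)
[{'rect': [335.2, 216.2, 364.2, 253.1], 'confidence': 0.96}]
```

View pics/scene3.png

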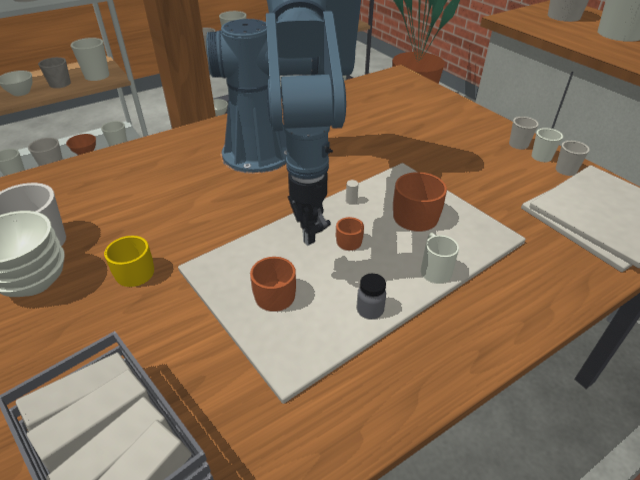

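The small pot stands upright at (350,234), and the fingers are at (310,240), between the small and middle pots. Middle pot centre is about (0.579, -0.2615). I descend and tap it going -y.

```bash
python3 -m creep '0 2.6 0 0 0 0 0;0 2.6 0.3 0 0 0 0;0 0 0 0.9 0 0 0;0 0 0 0.9 0 0 0;0 0 0 0.6 0 0 0;0 0 0 0 0 0 0;0 0 0 0 0 0 0'; python3 -m creep '0 0 0 0.2 0 0 0;0 0 0 0.2 0 0 0'; python3 -m creep '0 0 0 0.2 0 0 0'
```

```text
time_s: 7.9
eef_pos: [0.5806, -0.1923, 0.0811]
eef_rot: [0.507, 0.5, 0.498, -0.495]
wrist_force: [-0.3, -0.5, -0.4]
opening: 0.002
time_s: 8.15
eef_pos: [0.5808, -0.1962, 0.0816]
eef_rot: [0.507, 0.5, 0.498, -0.495]
wrist_force: [0.0, -0.2, -0.1]
opening: 0.001
time_s: 8.28
eef_pos: [0.5809, -0.1983, 0.0816]
eef_rot: [0.507, 0.5, 0.498, -0.495]
wrist_force: [-0.6, -0.6, 0.5]
opening: -0.001
```

```bash
for i in 1; do python3 -m creep '0 0 0 0.2 0 0 0'; python3 -m creep '0 0 0 0.2 0 0 0'; python3 -m creep '0 0 0 0.2 0 0 0'; done
```

```text
time_s: 8.4
eef_pos: [0.5809, -0.2004, 0.0815]
eef_rot: [0.507, 0.5, 0.498, -0.495]
wrist_force: [-0.1, 0.7, -0.1]
opening: 0.002
time_s: 8.52
eef_pos: [0.5808, -0.2025, 0.0814]
eef_rot: [0.507, 0.5, 0.498, -0.495]
wrist_force: [-0.0, -0.4, -0.2]
opening: -0.002
time_s: 8.65
eef_pos: [0.5808, -0.2038, 0.0815]
eef_rot: [0.507, 0.5, 0.499, -0.495]
wrist_force: [-0.2, 4.9, 2.6]
opening: -0.001
```

Clear contact with 4.9 N in y. I back off and check that the pot settles.

```bash
python3 -m creep '0 0 0 -0.5 0 0 0;0 0 0 -1 0 0 0;0 0 0 -1 0 0 0;0 0 0 0 0 0 0'
python3 - <<'E'
from h import *
p,d=ctrl.camera("scene")
cv2.imwrite("pics/scene4.png",p)
r=[250,255,298,308]
X,c=cloud("scene",p,d,r); k=(X[:,2]>.05)&(X[:,2]<.102); X=X[k]
f=least_squares(lambda s:np.hypot(X[:,0]-s[0],X[:,1]-s[1])-.048,X.mean(0)[:2],loss='soft_l1',f_scale=.002)
print(f.x,cv2.minEnclosingCircle(X[X[:,2]>.08][:,:2].astype(np.float32)))
a=cv2.imread("pics/scene3.png"); 
cv2.imwrite("pics/cmp4.png",np.hstack([cv2.resize(i[245:320,235:315],None,fx=5,fy=5) for i in(a,p)]))
E
```

```text
time_s: 9.15
eef_pos: [0.5804, -0.177, 0.0812]
eef_rot: [0.507, 0.5, 0.499, -0.495]
wrist_force: [0.8, -0.5, 0.1]
opening: -0.003
[ 0.58153309 -0.26273755] ((0.5805515646934509, -0.24875494837760925), 0.06180458515882492)
```

View pics/cmp4.png

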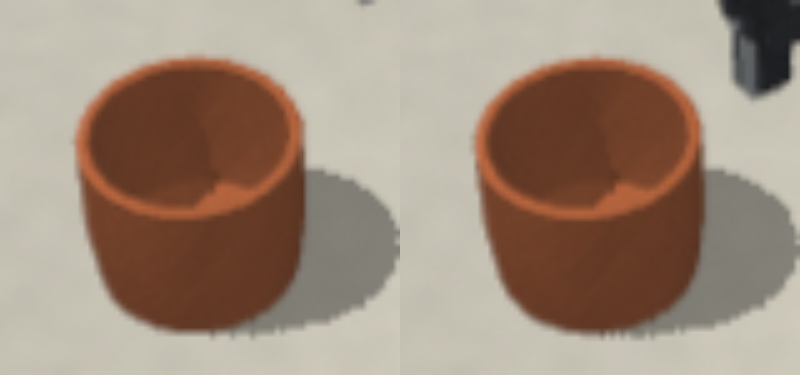

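The middle pot is upright and virtually unmoved. Now the large pot: rise, cross over the small pot, and descend at y≈0.07.

```bash
python3 -m creep '0 -4 0 0 0 0 0;0 -4 0 0 0 0 0;0 0 -0.7 -4 0 0 0;0 0 -0.7 -4 0 0 0;0 0 -0.7 -4 0 0 0;0 0 -0.7 -4 0 0 0;0 0 -0.7 -4 0 0 0;0 0 -0.7 -4 0 0 0;0 0 0 0 0 0 0;0 0 0 0 0 0 0'
python3 - <<'E'
from h import *
p,d=ctrl.camera("scene")
cv2.imwrite("pics/scene5.png",p)
E
```

```text
time_s: 10.45
eef_pos: [0.5354, 0.0665, 0.1639]
eef_rot: [0.508, 0.501, 0.496, -0.495]
wrist_force: [0.1, -0.9, 0.5]
opening: 0.0
```

View pics/scene5.png

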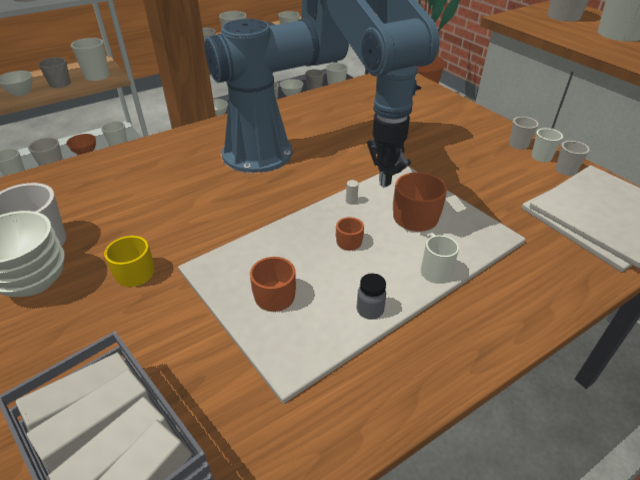

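The fingers hang at (387,180), left of the large pot at (419,202) and clear of everything. I descend to z≈0.095 and approach.

```bash
python3 -m creep '0 3.5 0 0 0 0 0;0 3.4 0 0 0 0 0;0 0 0 -1 0 0 0;0 0 0 -1 0 0 0;0 0 0 -0.8 0 0 0;0 0 0 0 0 0 0;0 0 0 0 0 0 0'; python3 -m creep '0 0 0 -0.2 0 0 0;0 0 0 -0.2 0 0 0'; python3 -m creep '0 0 0 -0.2 0 0 0'
```

```text
time_s: 11.38
eef_pos: [0.5418, 0.0916, 0.0987]
eef_rot: [0.509, 0.504, 0.492, -0.494]
wrist_force: [0.4, -0.5, -0.8]
opening: 0.004
time_s: 11.62
eef_pos: [0.5421, 0.0956, 0.0992]
eef_rot: [0.51, 0.505, 0.492, -0.494]
wrist_force: [-0.6, 0.8, 0.5]
opening: -0.001
time_s: 11.75
eef_pos: [0.5421, 0.0976, 0.0992]
eef_rot: [0.509, 0.505, 0.492, -0.494]
wrist_force: [-0.1, 0.1, 0.1]
opening: -0.004
```

```bash
python3 -m creep '0 0 0 -0.2 0 0 0;0 0 0 -0.2 0 0 0;0 0 0 -0.2 0 0 0'; python3 -m creep '0 0 0 -0.2 0 0 0';python3 -m creep '0 0 0 -0.2 0 0 0'
```

```text
time_s: 12.12
eef_pos: [0.5419, 0.104, 0.099]
eef_rot: [0.509, 0.505, 0.492, -0.494]
wrist_force: [-0.2, -1.1, 0.4]
opening: -0.005
time_s: 12.25
eef_pos: [0.5419, 0.1061, 0.0989]
eef_rot: [0.509, 0.505, 0.492, -0.494]
wrist_force: [0.0, 0.0, -0.6]
opening: 0.0
time_s: 12.38
eef_pos: [0.5419, 0.1083, 0.0989]
eef_rot: [0.509, 0.505, 0.492, -0.494]
wrist_force: [0.9, 0.4, -0.2]
opening: -0.0
```

```bash
python3 -m creep '0 0 0 -0.2 0 0 0'; python3 -m creep '0 0 0 -0.15 0 0 0'
```

```text
time_s: 12.5
eef_pos: [0.5419, 0.1099, 0.0989]
eef_rot: [0.51, 0.504, 0.491, -0.494]
wrist_force: [-1.5, -7.8, 1.2]
opening: 0.002
time_s: 12.62
eef_pos: [0.5421, 0.1101, 0.0991]
eef_rot: [0.51, 0.503, 0.491, -0.495]
wrist_force: [-1.0, -6.7, 1.0]
opening: 0.003
```

The large pot is tapped at about 7–8 N. Now I retreat and do the final checks.

```bash
python3 -m creep '0 0 0 0.6 0 0 0;0 0 0 1 0 0 0;0 0 0 1.5 0 0 0;0 -4 0 0 0 0 0;0 -4 0 0 0 0 0;0 -4 0 0 0 0 0;0 0 0 0 0 0 0;0 0 0 0 0 0 0'
python3 - <<'E'
from h import *
H=dict(small_pot_center=(.055,.034),middle_pot_center=(.078,.048),large_pot_center=(.1,.064),mug_center=(.085,.036),glaze_jar_center=(.085,.03),kiln_post_center=(.06,.016))
for n in("scene","side"):
    p,d=ctrl.camera(n); cv2.imwrite(f"pics/{n}6.png",p)
    for q,(h,r) in H.items():
        for o in ctrl.find_in(q,n)[:2]:
            X,c=cloud(n,p,d,o["rect"]); X=X[(X[:,2]>.024)&(X[:,2]<.018+h+.006)]
            f=least_squares(lambda s:np.hypot(X[:,0]-s[0],X[:,1]-s[1])-r,X.mean(0)[:2],loss='soft_l1',f_scale=.002)
            print(n,q,[int(v) for v in o["rect"]],round(o["confidence"],2),'fit',f.x.round(4),'ztop',np.percentile(X[:,2],98).round(4))
E
```

```text
time_s: 13.62
eef_pos: [0.5378, 0.0743, 0.2215]
eef_rot: [0.509, 0.504, 0.491, -0.496]
wrist_force: [0.4, 0.4, 0.3]
opening: -0.001
scene small_pot_center [335, 217, 363, 250] 0.72 fit [ 0.5249 -0.0205] ztop 0.0729
scene middle_pot_center [103, 236, 153, 285] 0.77 fit [ 0.3224 -0.495 ] ztop 0.0782
scene middle_pot_center [252, 255, 295, 306] 0.7 fit [ 0.582  -0.2632] ztop 0.0958
scene large_pot_center [388, 170, 446, 233] 0.77 fit [0.54   0.1842] ztop 0.1174
scene mug_center [419, 233, 457, 285] 0.97 fit [0.7196 0.0873] ztop 0.1023
scene glaze_jar_center [354, 275, 383, 321] 0.64 fit [ 0.7219 -0.1069] ztop 0.1035
scene kiln_post_center [346, 181, 357, 207] 0.73 fit [0.3897 0.0857] ztop 0.0785
side small_pot_center [272, 218, 305, 256] 0.82 fit [ 0.5213 -0.0192] ztop 0.0748
side middle_pot_center [354, 410, 412, 479] 0.92 fit [ 0.3163 -0.495 ] ztop 0.0798
side middle_pot_center [364, 249, 410, 305] 0.58 fit [ 0.5757 -0.2619] ztop 0.0977
side large_pot_center [209, 151, 266, 215] 0.57 fit [0.5369 0.1861] ztop 0.1198
side large_pot_center [204, 222, 220, 253] 0.56 fit [0.3558 0.021 ] ztop 0.0809
side mug_center [291, 152, 341, 196] 0.73 fit [0.716  0.0905] ztop 0.1048
side glaze_jar_center [363, 192, 395, 236] 0.97 fit [ 0.724  -0.1047] ztop 0.1055
side kiln_post_center [205, 225, 220, 252] 0.81 fit [0.3889 0.088 ] ztop 0.0809
```

View pics/side6.png

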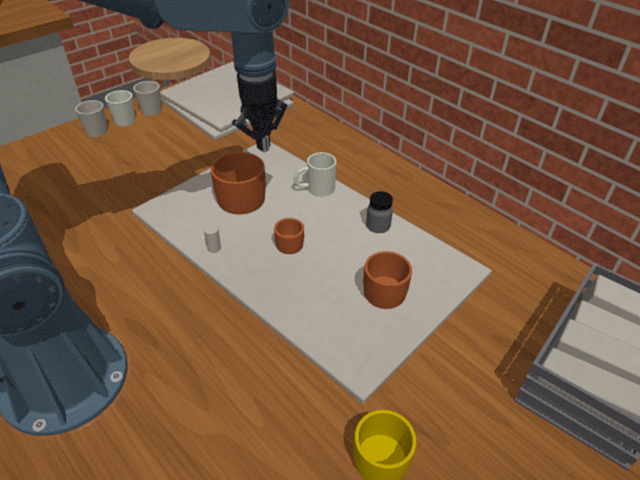

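View pics/scene6.png

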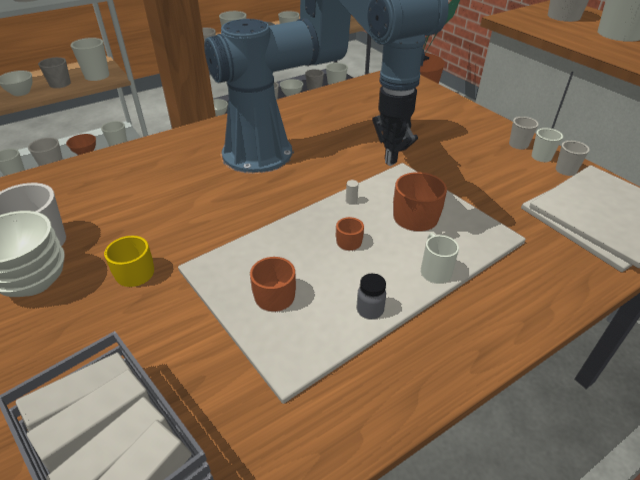

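All three pots stand upright: small at (289,236), middle at (387,280) and large at (239,184) in the side view. The small pot moved about 7.5 mm and the others under 1 mm. The bystanders are unmoved and the robot is clear.

```bash
python3 -c "
from bench import ctrl
print(ctrl.hand_in())"
```

```text
the job is handed in; nothing more can be done
None
```

I tapped all three pots on the outside wall, below the rim, with the shut fingers, in the order small, middle, large, and handed the job in at about 14 s. No verdict came back.

| Pot | Peak force read at the wrist | Shift measured afterwards |
|---|---|---|
| Small | about 2.7 N (two taps) | about 7.5 mm |
| Middle | about 4.9 N | under 1 mm |
| Large | about 7.8 N | under 1 mm |

- **Small pot:** I tapped it twice. The first tap slid it a few millimetres. I repeated it with only the finger tips below the rim, to be sure the tips and not the linkage made contact.
- **Final checks:** both cameras show the pots standing upright. The mug and jar measured within 1 mm of where they began. The arm is raised and touches nothing.
- **Disagreements:**
  - The network sometimes ranked the yellow pot first as the middle pot, and once marked the post as the large pot. I ignored these.
  - The scene and side cameras differ by up to about 6 mm on absolute positions. Each is consistent with itself before and after.
  - Measured as before, the post came out about 0.5 mm away, which is within the noise.

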